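# Work the sticky mail drop box lock open and hold it

## Robot

A 6-joint arm with a two-finger parallel gripper is mounted at the origin on the work surface. World frame = base frame: x ahead of the robot, y to its left, z up, the work surface at z = 0. Lengths are in m, angles in rad, forces in N, time in s.
With the tool pointing down it reaches from about 0.4 to 0.925 m from the base axis. Payload 3.4 kg.
Tool frame: the origin (TCP) lies on the mounting face of the last link; the fingertips stand 173 mm ahead of it and the grasp point (between the pads) lies 155 mm ahead of it; z points along the fingers, y is the direction in which the jaws open and shut (so a half turn about z gives the same grasp; the last joint's range is limited). The gripper opens to 85 mm and grips with 20 to 120 N. Pads are 22 mm wide; open, the fingers measure 114 mm over their backs; the gripper's body (76 mm by 85 mm) begins 54 mm behind the grasp point. The pads swing forward as they close: fully open they stand 13 mm farther back than shut.
Start: joints at [-1.264, 0.307, 1.506, -0, 1.328, -0.073], TCP at [0.213, -0.534, 0.405] pointing down, gripper open.
Joint ranges: [-3.12, 3.12], [-1.05, 2.28], [0.14, 2.33], [-1.42, 4.57], [0.1, 2.73], [-2.68, 2.68]. Speed limits (rad/s): [2.57, 2.57, 3.14, 3.14, 3.14, 3.14].

## Interface

Orientations are given as a unit quaternion [x, y, z, w].
In Python, from plant import readout, optics, bot, finder gives the robot as it stands.
- The arm moves only by the shell command python3 -m creep 'ROWS' [FORCE]. ROWS is JSON, a list of rows, each a list of 3 entries, a list of its own where there are three numbers: the shift along the tool's x, y, z in mm, then the turn, a rotation vector about the tool's x, y, z in degrees, then the gripper command: -1 is shut, 1 is fully open, values between are in proportion. In form: [[[dx, dy, dz], [rx, ry, rz], gripper], ...]. A call has 1 to 12 rows; each row shifts and turns the commanded pose from where the row before left it, along the tool's axes as they then stand; what a row does not reach is not made up. A row lasts 1/12 s, in which the tool goes at most 41.7 mm and 7.16 degrees, less where a joint would pass 70% of its speed; a pose out of reach is approached as far as the arm can. A call with a gripper value outside its range is refused whole. The fingers move at their own pace and stop on an object; FORCE is the grip in N (left out, the last holds). Time passes only in rows, so rows that do not move let the fingers close. It gives the time, the measured TCP pose, the force and the opening at its end, in the units of the state.
- readout.read_state(): the state, without advancing time (a new reading comes with each control period).
- optics.capture(name): name is "scene" or "top"; returns a dict with "frame" (420x560x3 uint8, red, green, blue), "fx", "fy", "cx", "cy" (pixels), "D" ([k1, k2, p1, p2, k3] as OpenCV has them; the pictures are not rectified), "R" (3x3) and "t" (3): a world point X has camera coordinates R X + t. Camera axes: x right, y down, z forward; pixel columns grow to the right and rows downward; lengths in m; the calibration is good to about 2 mm. A picture is of the moment at which its call begins. There is no depth.
- bot.finish_job(): hands the job in, once; it reports no verdict.
Trained networks look in a picture, given as the dict that the camera call returned (one of the last four; its "shot" number tells which), for a name from the list of things; names that differ only in an ending like _2 or _b are one class to them, and where a whole thing is asked for, a point or a joint stands for the part that bears it (a point fixed in the world has none). Each returns a list of dicts, best first, with "p" (0 to 1); they miss things now and then, are a little off and sometimes report something else, mostly with a low value. They report only what shows in the picture. A call takes as long as a camera call.
- finder.cut_out(picture, name): "region" (420x560 bool, what is visible of it) and "extent" ([centre column, centre row, width, height] in pixels, round what is visible of it).
- finder.spot_point(picture, name): "uv" ([column, row] in pixels: a listed point, or the origin of a listed thing).
The state is a dict: "time_s": time; "joints": joint angles; "joint_vel": joint speeds; "tau": joint torques, N m; "eef_pos": TCP position; "tcp_rot": TCP orientation; "force": force on the tool from outside, world axes, zero at the start; "ft_torque": the same for the moment, N m; "opening": finger opening in m.
Only numpy, scipy, OpenCV 4.12 (cv2) and the standard library are available. Lean on these libraries where they do the work, as an engineer would, in place of code of your own. Each camera call takes 0.05 s, during which the arm holds its last target. There are 200 camera calls.

## Task

Take the red-headed key out of the key rack, push it fully home into the lock on top of the gold drop box, wiggling it gently past the sticky pins without forcing it, and only once it is home turn it a quarter turn clockwise. The lock is sprung and would snap back, so finish while still gripping the key and holding it turned. Leave the other keys and everything else on the counter where they are.

Things in the scene. Friction and masses are not known exactly. Their poses are not given: they have to be found in the camera images.
- red_key: The key to use, upright in one of the rack's slots. Red flat head 34 wide (x) x 14 thick (y) x 36 high; below it a brass blade 12 (x) x 5 (y) x 30 long, pointing down, its last 6 mm tapering to 6 x 2. 40 g +-30 %. Origin: centre of the head's underside (shoulder), z up: head z 0..36, blade -30..0 mm. Same after a half turn about z: fits either way. Grip the head across its thickness.
- blue_key: Same shape and size as the red key, head blue; a bystander in the rack, to be left alone. Origin and axes as for the red key.
- black_key: Same shape and size as the red key, head black; a bystander in the rack, to be left alone. Origin and axes as for the red key.
- rack: Fixed wooden key block 50 (x) x 170 (y) x 38 high, origin at the centre of its underside. Three slots in its top along its y at -55, 0 and 55 mm, each 14 (y) x 7 (x), 34 deep, each holding a key, blade down, its width along the rack's y, its shoulder resting on the rack's top.
- dropbox: Fixed gold metal mail drop box 240 (x) x 220 (y) x 110 high, origin at the centre of its underside, letter slot in its -x face. The lock is in its top, 55 mm to the -x side of the middle; a flat steel bolt runs from the lock along +x through a loop 7 mm high and slides back as the lock turns.
- keyway (a point): Centre of the lock plug's face, 114 mm above the counter, z up, axes turn with the plug. Steel disc 30 across in a 44 mm collar; keyway: dark slot 13.2 long (x) x 6.2 wide (y), 34 deep. Sticky sprung pins 9 and 17 mm down jut 2.5 mm in from its two ends: pushed straight, each takes 5 to 15 N to pass; rocking the key 4 degrees about its axis eases it. Home, the key's shoulder sits on this face.
- plug (a joint): Turn of the lock plug (rad): 0 at rest with its x along the drop box's x, grows clockwise seen from above, stop at 1.6. A spring turns it back: 0.045 N m at 0, 0.125 N m at a quarter turn, plus a little friction. Play of the key in the keyway and fingers: up to about 0.15 rad, so the plug lags the hand by that.
- stamp: Wooden rubber stamp, round, 38 across, 75 high, origin at the centre of its foot. Bystander.
- tape_roll: Roll of brown tape lying flat, 90 across, 48 high, origin at the centre of its underside. Bystander.
- pen_cup: Grey cup, 76 across, 100 high, origin at the centre of its underside. Bystander.
- parcel: Cardboard parcel 160 x 110 x 70 high, origin at the centre of its underside. Bystander.
- dispenser: Black desk tape dispenser 150 x 55 x 82 high, origin at the centre of its underside. Bystander.

How it is judged:
By the outcome, as a careful person would: the job done as asked, in the order asked, and still so for the second after the job is handed in, while the arm keeps its last pose, push and grip.
It also fails if it takes over 48 s, if anything falls off the work surface, if the arm or the gripper's body presses on something with over 40 N, if the wrist force passes 120 N, or if a joint passes its speed limit or range.

## Working session

There is one attempt and no reset: what is moved stays moved. The work goes in short steps, Python scripts to look and compute and a shell command to move; the robot and the scene stay as the last step left them, time stands still between calls to the robot, and variables do not carry over. Pictures are saved under pics/ and viewed, about 8 in all and at most 12, crops included, and the job is handed in when it is done.

```bash
mkdir -p pics; ls
cat > h.py <<'E'
import numpy as np, cv2
from plant import readout, optics, bot, finder
from scipy.spatial.transform import Rotation as Rot
def K(c): return np.array([[c["fx"],0,c["cx"]],[0,c["fy"],c["cy"]],[0,0,1.]])
def ray(c,uv):
    n=cv2.undistortPoints(np.array([[uv]],float),K(c),np.array(c["D"],float))[0,0]
    R=np.array(c["R"]);t=np.array(c["t"]);return -R.T@t, R.T@np.array([n[0],n[1],1.])
def atz(c,uv,z):
    o,d=ray(c,uv);return o+d*(z-o[2])/d[2]
def proj(c,X):
    r,_=cv2.Rodrigues(np.array(c["R"],float));return cv2.projectPoints(np.array(X,float).reshape(-1,1,3),r,np.array(c["t"],float),K(c),np.array(c["D"],float))[0][:,0]
def tri(obs):
    A=np.zeros((3,3));b=np.zeros(3)
    for c,uv in obs:
        o,d=ray(c,uv);d/=np.linalg.norm(d);P=np.eye(3)-np.outer(d,d);A+=P;b+=P@o
    X=np.linalg.solve(A,b);return X,[np.linalg.norm(proj(c,X)[0]-uv) for c,uv in obs]
def save(im,n): cv2.imwrite("pics/"+n,cv2.cvtColor(im,cv2.COLOR_RGB2BGR))
E
python3 - <<'E'
from h import *
np.set_printoptions(precision=4,suppress=True)
s=readout.read_state();print(s["eef_pos"],s["tcp_rot"],s["opening"],s["time_s"],s["force"])
C={}
for n in("scene","top"):
    C[n]=c=optics.capture(n);save(c["frame"],n+"0.png")
    print(n,c["fx"],-np.array(c["R"]).T@c["t"],np.array(c["R"])[2])
for name in("red_key","blue_key","black_key","rack","dropbox","keyway"):
    obs=[]
    for n in C:
        r=finder.spot_point(C[n],name)
        print(name,n,[(np.round(q["uv"],1),round(q["p"],2)) for q in r[:2]])
        if r: obs.append((C[n],np.array(r[0]["uv"])))
    if len(obs)==2: print("  ",*tri(obs))
E
```

```text
pics
[ 0.2131 -0.5337  0.4038] [ 0.982   0.1888 -0.0001 -0.001 ] 0.08525206750804183 0.0 [-0.4726  0.093   0.2466]
scene 381.3025496685454 [ 0.8705 -0.4798  0.9361] [-0.2635  0.479  -0.8373]
top 423.6329018404027 [0.4251 0.0293 1.4957] [ 0.1213 -0.0217 -0.9924]
red_key scene [(array([179.4, 296.5]), 0.5)]
red_key top [(array([353.6, 257.2]), 0.59)]
   [ 0.4735 -0.2781  0.0303] [np.float64(0.2811311377965123), np.float64(0.19759697839506724)]
blue_key scene [(array([198.7, 257. ]), 0.64)]
blue_key top [(array([321.6, 261.7]), 0.61)]
   [ 0.4565 -0.1652  0.0406] [np.float64(0.11803983301338371), np.float64(0.08943629383711212)]
black_key scene [(array([190.2, 278.1]), 0.49)]
black_key top [(array([336.9, 261.5]), 0.54)]
   [ 0.4598 -0.2206  0.0157] [np.float64(0.899808474805089), np.float64(0.6614784415240945)]
rack scene [(array([188.3, 282. ]), 0.61)]
rack top [(array([335.3, 257.2]), 0.92)]
   [ 0.4678 -0.2236  0.0116] [np.float64(3.2367539823664973), np.float64(2.3637820405912198)]
dropbox scene [(array([271.8, 200.5]), 0.57)]
dropbox top [(array([236.5, 241.2]), 0.62)]
   [ 0.5222  0.1268 -0.01  ] [np.float64(2.476247912647981), np.float64(2.1457277344083208)]
keyway scene [(array([258.3, 165.8]), 0.64)]
keyway top [(array([238.1, 242.5]), 0.66), (array([234.5, 256.7]), 0.55)]
   [0.5019 0.1061 0.1609] [np.float64(5.0705253735908515), np.float64(4.337064102249649)]
```

Run:
```python
from h import *
s=cv2.imread("pics/scene0.png");t=cv2.imread("pics/top0.png")
cv2.imwrite("pics/a.png",s)
cv2.imwrite("pics/b.png",cv2.resize(t[190:320,190:390],None,fx=4,fy=4,interpolation=cv2.INTER_CUBIC))
```

```text
(no output)
```

View pics/a.png

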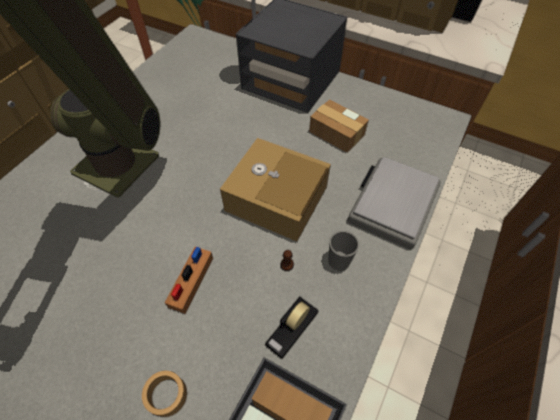

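View pics/b.png

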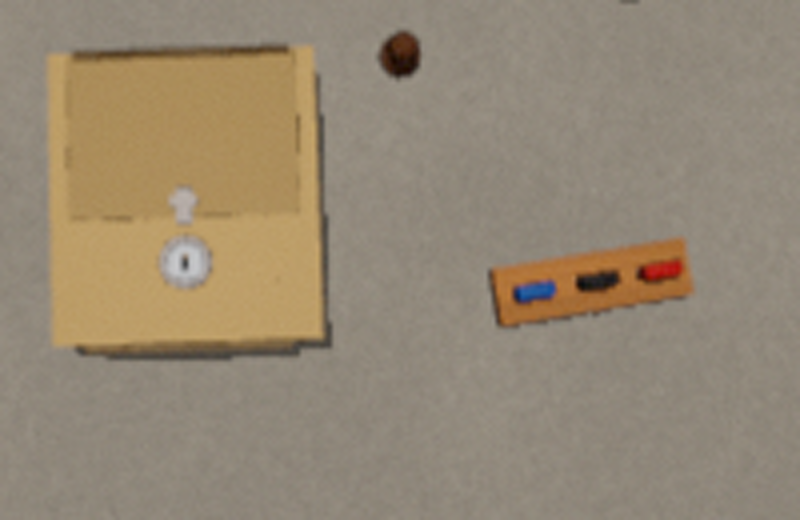

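The scene view shows the rack at about (189,278) with the red key at the near end, (178,292). The lock is at about (259,169). In the top crop the keyway sits at full-frame (236,255.5) and the red head at (355,257). Next I'll fit the poses by silhouette.

```bash
cat >> h.py <<'E'
def box(x,y,yaw,dx,dy,z0,z1):
    P=np.array([[a*dx/2,b*dy/2,z] for a in(-1,1) for b in(-1,1) for z in(z0,z1)])
    c,s=np.cos(yaw),np.sin(yaw);return P@np.array([[c,s,0],[-s,c,0],[0,0,1]])+[x,y,0]
def sil(c,P,S=4):
    h=cv2.convexHull((proj(c,P)*S+S/2).astype(np.float32)).astype(np.int32)
    m=np.zeros((420*S,560*S),np.uint8);cv2.fillConvexPoly(m,h,1);return cv2.resize(m.astype(np.float32),(560,420),interpolation=cv2.INTER_AREA)
def fit(obs,x0,dx,dy,z0,z1,step=(.01,.01,.15)):
    from scipy.optimize import minimize
    f=lambda p:sum(np.abs(sil(c,box(*p,dx,dy,z0,z1))-m).sum()/m.sum() for c,m in obs)
    best=None
    for k in range(3):
        r=minimize(f,x0,method="Nelder-Mead",options=dict(initial_simplex=[x0]+[np.array(x0)+np.eye(3)[i]*step[i]/(k+1)*(-1)**k for i in range(3)],xatol=1e-5,fatol=1e-5));x0=r.x
    return r.x,r.fun
def redmask(f):
    f=f.astype(int);return ((f[...,0]>90)&(f[...,0]>2.6*f[...,1])&(f[...,0]>2.6*f[...,2])).astype(np.float32)
E
python3 - <<'E'
from h import *
np.set_printoptions(precision=4,suppress=True)
C=[optics.capture(n) for n in("scene","top")]
def seg(name):
    return [(c,finder.cut_out(c,name)[0]["region"].astype(np.float32)) for c in C]
for name,x0,d in(("rack",[.467,-.222,.15],(.05,.17,0,.038)),("dropbox",[.52,.125,.03],(.24,.22,0,.11)),("red_key",[.4735,-.278,.15],(.014,.034,.038,.074))):
    o=seg(name)
    if name=="red_key":
        o2=[(c,redmask(c["frame"])) for c in C];print([m.sum() for _,m in o2]);print("redmask",*fit(o2,x0,*d))
    print(name,[m.sum() for _,m in o],*fit(o,x0,*d),[fit([q],x0,*d)[0] for q in o])
for c,uv in zip(C,((259,169),(236.25,255.5))): 
    r=finder.spot_point(c,"keyway");print("lock",atz(c,uv,.114))
# bright lock disc centroid
for c,uv in zip(C,((259,169),(236,255))):
    f=c["frame"].astype(int);g=(f.min(2)>120)&(f.max(2)-f.min(2)<40);yy,xx=np.nonzero(g)
    k=(abs(xx-uv[0])<8)&(abs(yy-uv[1])<8);u=(np.array([xx[k].min()+xx[k].max(),yy[k].min()+yy[k].max()])/2);print(k.sum(),u,xx[k].mean(),yy[k].mean(),atz(c,u,.114),atz(c,(xx[k].mean(),yy[k].mean()),.114))
E
```

```text
rack [np.float32(1171.0), np.float32(692.0)] [ 0.4639 -0.2242  0.1541] 0.6224725246429443 [array([ 0.4645, -0.2232,  0.145 ]), array([ 0.4638, -0.2249,  0.1642])]
dropbox [np.float32(7369.0), np.float32(4948.0)] [0.5287 0.1276 0.0399] 0.04900055378675461 [array([0.5297, 0.1276, 0.0429]), array([0.5278, 0.1271, 0.049 ])]Traceback (most recent call last):
  File "<stdin>", line 7, in <module>
  File "<stdin>", line 5, in seg
IndexError: list index out of range
```

Run:
```python
from h import *
np.set_printoptions(precision=4,suppress=True)
C=[optics.capture(n) for n in("scene","top")]
o2=[(c,redmask(c["frame"])) for c in C];print([m.sum() for _,m in o2]);
a=(.014,.034,.038,.074);x0=[.4735,-.278,.15];print("red",*fit(o2,x0,*a),[fit([q],x0,*a)[0] for q in o2])
for c,uv in zip(C,((259,169),(236,255))):
    f=c["frame"].astype(int);g=(f.min(2)>120)&(f.max(2)-f.min(2)<40);yy,xx=np.nonzero(g)
    k=(abs(xx-uv[0])<9)&(abs(yy-uv[1])<8);u=(np.array([xx[k].min()+xx[k].max(),yy[k].min()+yy[k].max()])/2);print(k.sum(),u,xx[k].mean(),yy[k].mean(),atz(c,u,.114),atz(c,uv,.114))
```

```text
[np.float32(65.0), np.float32(35.0)]
red [ 0.4721 -0.2766  0.233 ] 2.2394232749938965 [array([ 0.4672, -0.2737,  0.5877]), array([ 0.4726, -0.2784,  0.2098])]
121 [259. 168.] 258.79338842975204 168.3305785123967 [0.475  0.1253 0.114 ] [0.4769 0.1221 0.114 ]
131 [236. 255.] 235.87022900763358 255.03053435114504 [0.4748 0.124  0.114 ] [0.4748 0.124  0.114 ]
```

```bash
python3 -m creep '[[[33.5,-14,9],[0,0,0],1],[[33.5,-14,9],[0,0,0],1],[[33.5,-14,9],[0,0,0],1],[[33.5,-14,9],[0,0,0],1],[[33.5,-14,9],[0,0,0],1],[[33.5,-14,9],[0,0,0],1],[[33.5,-14,9],[0,0,0],1],[[33.5,-14,9],[0,0,0],1],[[33.5,-14,9],[0,0,0],1],[[33.5,-14,9],[0,0,0],1]]' 30
python3 -m creep '[[[0,0,0],[0,0,-7],1],[[0,0,0],[0,0,-7],1],[[0,0,0],[0,0,-7],1],[[0,0,0],[0,0,-7],1],[[0,0,0],[0,0,-7],1],[[0,0,0],[0,0,-7],1],[[0,0,0],[0,0,-7],1],[[0,0,0],[0,0,-7],1],[[0,0,0],[0,0,-7],1],[[0,0,0],[0,0,-7],1],[[0,0,0],[0,0,-7],1],[[0,0,0],[0,0,0],1]]'
cat >> h.py <<'E'
def togo(x,y,z,psi):
    "shift in tool mm, turn about tool z in deg so tool y points at world yaw psi (deg); do turn first"
    s=readout.read_state();R=Rot.from_quat(s["tcp_rot"]).as_matrix()
    cur=np.degrees(np.arctan2(R[1,1],R[0,1]));d=(cur-psi+90)%180-90
    print("t",s["time_s"],"pos",np.round(s["eef_pos"],4),"psi",round(cur,2),"tilt",np.round(R[:2,2],4),"F",np.round(s["force"],2),"M",np.round(s["ft_torque"],3),"open",round(s["opening"]*1e3,2),"j6",round(s["joints"][5],2))
    print("shift now",np.round(R.T@(np.array([x,y,z])-s["eef_pos"])*1e3,1),"turn",round(d,2))
E
python3 -c "
from h import *
togo(.4723,-.2785,.218,8.8)"
```

```text
time_s: 1.98
eef_pos: [0.4735, -0.2784, 0.3145]
tcp_rot: [0.982, 0.189, 0.0, 0.0]
force: [0.8, -1.2, -1.0]
opening: 0.0855
time_s: 2.98
eef_pos: [0.4724, -0.2799, 0.3148]
tcp_rot: [0.65, 0.76, 0.0, 0.0]
force: [0.4, 0.2, -0.7]
opening: 0.0852
t 2.9833 pos [ 0.4724 -0.2799  0.3148] psi 8.93 tilt [ 0.0001 -0.0001] F [ 0.39  0.21 -0.73] M [ 0.03   0.017 -0.084] open 85.17 j6 -0.77
shift now [ 1.4  0.1 96.8] turn 0.13
```

```bash
python3 -m creep '[[[1,0,20],[0,0,0],1],[[0,0,20],[0,0,0],1],[[0,0,20],[0,0,0],1],[[0,0,15],[0,0,0],1],[[0,0,12],[0,0,0],1],[[0,0,10],[0,0,0],1],[[0,0,0],[0,0,0],-0.4]]'
python3 -m creep '[[[0,0,0],[0,0,0],-0.4],[[0,0,0],[0,0,0],-0.4],[[0,0,0],[0,0,0],-0.4],[[0,0,0],[0,0,0],-0.4],[[0,0,0],[0,0,0],-0.4],[[0,0,0],[0,0,0],-0.4]]'
python3 - <<'E'
from h import *
togo(.4723,-.2785,.218,8.8)
for n in("scene","top"):
    c=optics.capture(n);u=proj(c,[.4723,-.2785,.06])[0].astype(int);print(u)
    save(cv2.resize(c["frame"][max(0,u[1]-50):u[1]+50,u[0]-65:u[0]+65],None,fx=6,fy=6,interpolation=cv2.INTER_CUBIC),n+"1.png")
E
```

```text
time_s: 3.57
eef_pos: [0.4716, -0.2784, 0.2158]
tcp_rot: [0.652, 0.758, -0.0, -0.002]
force: [0.5, 0.0, 0.4]
opening: 0.0753
time_s: 4.07
eef_pos: [0.4723, -0.2789, 0.2183]
tcp_rot: [0.651, 0.759, 0.0, 0.001]
force: [0.6, -0.3, -0.2]
opening: 0.0257
t 4.0667 pos [ 0.4723 -0.2789  0.2183] psi 8.75 tilt [ 0.0009 -0.0006] F [ 0.64 -0.28 -0.23] M [ 0.011  0.018 -0.01 ] open 25.68 j6 -0.76
shift now [0.4 0.  0.3] turn -0.05
[175 291]
[355 257]
```

View pics/scene1.png

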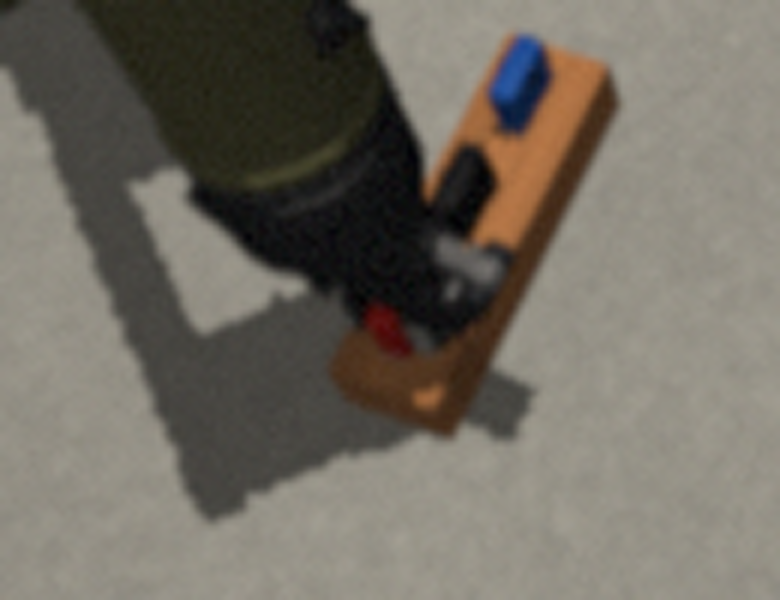

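The red head shows between the pads at about crop (385,330), and the neighbouring keys are clear. Closing the gripper.

```bash
python3 -m creep '[[[0,0,0],[0,0,0],-0.6],[[0,0,0],[0,0,0],-0.65],[[0,0,0],[0,0,0],-0.7],[[0,0,0],[0,0,0],-0.8]]' 30
python3 -c "
from h import *
togo(.4723,-.2785,.218,8.8)"
python3 -m creep '[[[0,0,0],[0,0,0],-1],[[0,0,0],[0,0,0],-1],[[0,0,0],[0,0,0],-1]]' 50
python3 -c "
from h import *
togo(.4723,-.2785,.218,8.8)"
```

```text
time_s: 4.5
eef_pos: [0.4726, -0.2789, 0.2179]
tcp_rot: [0.651, 0.759, 0.0, 0.0]
force: [-0.0, 0.5, 1.7]
opening: 0.0134
t 4.5 pos [ 0.4726 -0.2789  0.2179] psi 8.75 tilt [ 0.0009 -0.0002] F [-0.03  0.51  1.68] M [ 0.097 -0.163  0.008] open 13.41 j6 -0.76
shift now [ 0.4 -0.2 -0.1] turn -0.05
time_s: 4.75
eef_pos: [0.4725, -0.2789, 0.2179]
tcp_rot: [0.651, 0.759, 0.0, 0.0]
force: [2.3, 1.2, 1.5]
opening: 0.0134
t 4.75 pos [ 0.4725 -0.2789  0.2179] psi 8.76 tilt [ 0.0009 -0.0003] F [2.34 1.2  1.48] M [ 0.158 -0.287  0.022] open 13.39 j6 -0.76
shift now [ 0.4 -0.2 -0.1] turn -0.04
```

```bash
python3 -m creep '[[[0,0,-5],[0,0,0],-1],[[0,0,-8],[0,0,0],-1],[[0,0,-10],[0,0,0],-1],[[0,0,-12],[0,0,0],-1],[[0,0,-15],[0,0,0],-1],[[0,0,-20],[0,0,0],-1],[[0,0,-25],[0,0,0],-1],[[0,0,-25],[0,0,0],-1],[[0,0,-20],[0,0,0],-1],[[0,0,-15],[0,0,0],-1],[[0,0,0],[0,0,0],-1]]'
python3 - <<'E'
from h import *
togo(.4748,.1247,.366,92.4)
for n in("scene","top"):
    c=optics.capture(n);u=proj(c,[.4723,-.2785,.2])[0].astype(int);print(u)
    save(cv2.resize(c["frame"][max(0,u[1]-50):u[1]+50,u[0]-65:u[0]+65],None,fx=6,fy=6,interpolation=cv2.INTER_CUBIC),n+"2.png")
E
```

```text
time_s: 5.67
eef_pos: [0.4722, -0.2793, 0.3771]
tcp_rot: [0.651, 0.759, -0.0, 0.003]
force: [0.3, -0.8, -0.3]
opening: 0.0133
t 5.6667 pos [ 0.4722 -0.2793  0.3771] psi 8.76 tilt [ 0.0042 -0.0042] F [ 0.31 -0.84 -0.34] M [ 0.011  0.006 -0.025] open 13.34 j6 -0.76
shift now [398.9  64.1   9.3] turn -83.64
[161 266]
[364 255]
```

View pics/scene2.png

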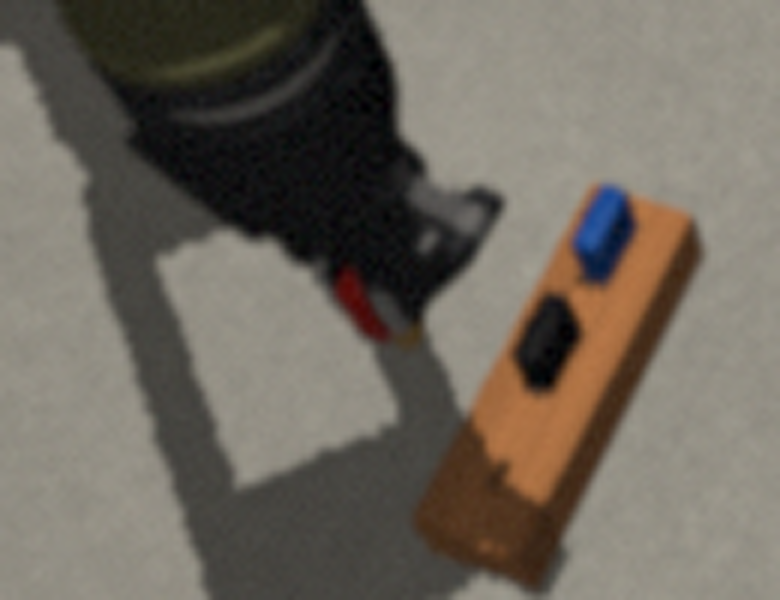

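The key is held: red head at crop (360,305), brass tip at (410,335). Its slot is empty and the other keys stay in place. Moving over the lock.

```bash
python3 -m creep '[[[33,5.3,0],[0,0,0],-1],[[33,5.3,0],[0,0,0],-1],[[33,5.3,0],[0,0,0],-1],[[33,5.3,0],[0,0,0],-1],[[33,5.3,0],[0,0,0],-1],[[33,5.3,0],[0,0,0],-1],[[33,5.3,0],[0,0,0],-1],[[33,5.3,0],[0,0,0],-1],[[33,5.3,0],[0,0,0],-1],[[33,5.3,0],[0,0,0],-1],[[33,5.3,0],[0,0,0],-1],[[33,5.3,0],[0,0,0],-1]]'
python3 -m creep '[[[0,0,0],[0,0,-7],-1],[[0,0,0],[0,0,-7],-1],[[0,0,0],[0,0,-7],-1],[[0,0,0],[0,0,-7],-1],[[0,0,0],[0,0,-7],-1],[[0,0,0],[0,0,-7],-1],[[0,0,0],[0,0,-7],-1],[[0,0,0],[0,0,-7],-1],[[0,0,0],[0,0,-7],-1],[[0,0,0],[0,0,-7],-1],[[0,0,0],[0,0,-7],-1],[[0,0,0],[0,0,-6.6],-1]]'
python3 -m creep '[[[0,0,0],[0,0,0],-1],[[0,0,0],[0,0,0],-1]]'
python3 -c "
from h import *
togo(.4748,.1247,.366,92.4)"
```

```text
time_s: 6.77
eef_pos: [0.4734, 0.1235, 0.3711]
tcp_rot: [0.651, 0.759, -0.002, -0.001]
force: [1.3, 0.6, -0.5]
opening: 0.0135
time_s: 7.77
eef_pos: [0.4737, 0.1219, 0.3709]
tcp_rot: [-0.024, 1.0, -0.001, -0.002]
force: [0.4, -0.7, -0.2]
opening: 0.0133
time_s: 7.93
eef_pos: [0.474, 0.122, 0.3714]
tcp_rot: [-0.019, 1.0, -0.0, -0.002]
force: [-0.4, 0.5, -0.0]
opening: 0.0134
t 7.9333 pos [0.474  0.122  0.3714] psi 92.17 tilt [-0.0033 -0.0008] F [-0.39  0.53 -0.01] M [0.006 0.022 0.021] open 13.39 j6 -1.44
shift now [-0.9  2.7  5.4] turn -0.23
```

```bash
python3 -m creep '[[[-0.9,2.7,10],[0,0,0],-1],[[0,0,10],[0,0,0],-1],[[0,0,8],[0,0,0],-1],[[0,0,6],[0,0,0],-1],[[0,0,0],[0,0,0],-1],[[0,0,0],[0,0,0],-1]]'
python3 - <<'E'
from h import *
togo(.4748,.1247,.334,92.4)
for n in("scene","top"):
    c=optics.capture(n);u=proj(c,[.4748,.1247,.114])[0].round().astype(int)
    P=proj(c,[[.4748,.1247,.114],[.4748,.1247,.127],[.4748,.1247,.157]]);
    s=12;x0,y0=u[0]-33,u[1]-30;print(n,(P-[x0,y0])*s)
    save(cv2.resize(c["frame"][y0:y0+50,x0:x0+66],None,fx=s,fy=s,interpolation=cv2.INTER_CUBIC),n+"3.png")
E
```

```text
time_s: 8.43
eef_pos: [0.4753, 0.1249, 0.3379]
tcp_rot: [-0.02, 1.0, -0.0, -0.001]
force: [0.2, 0.5, -0.9]
opening: 0.0132
t 8.4333 pos [0.4753 0.1249 0.3379] psi 92.35 tilt [-0.0018 -0.0004] F [ 0.2   0.5  -0.93] M [-0.039 -0.014  0.017] open 13.22 j6 -1.44
shift now [ 0.5 -0.2  3.9] turn -0.05
scene [[394.04619527 361.37610985]
 [391.62046895 324.46226632]
 [385.8330447  236.36437679]]
top [[393.38703021 359.90314051]
 [390.07342413 358.12681454]
 [382.18224072 353.89619634]]
```

View pics/scene3.png

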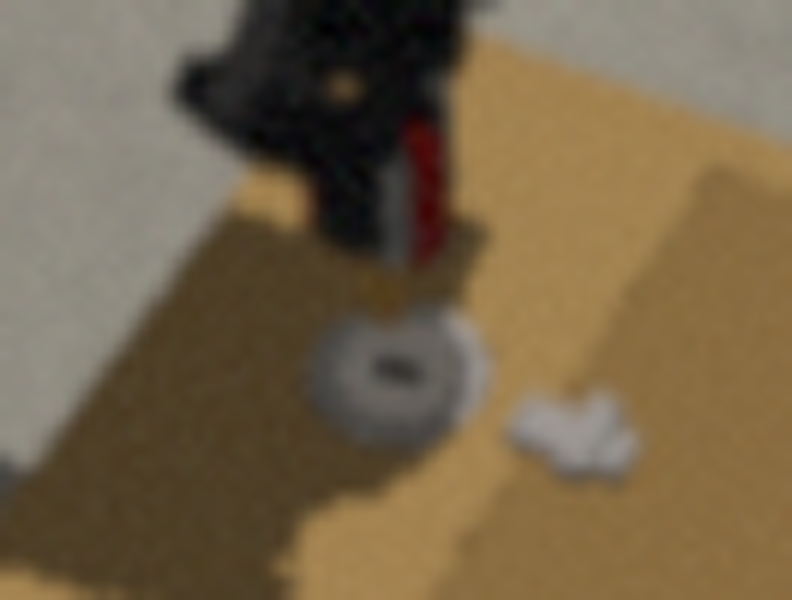

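View pics/top3.png

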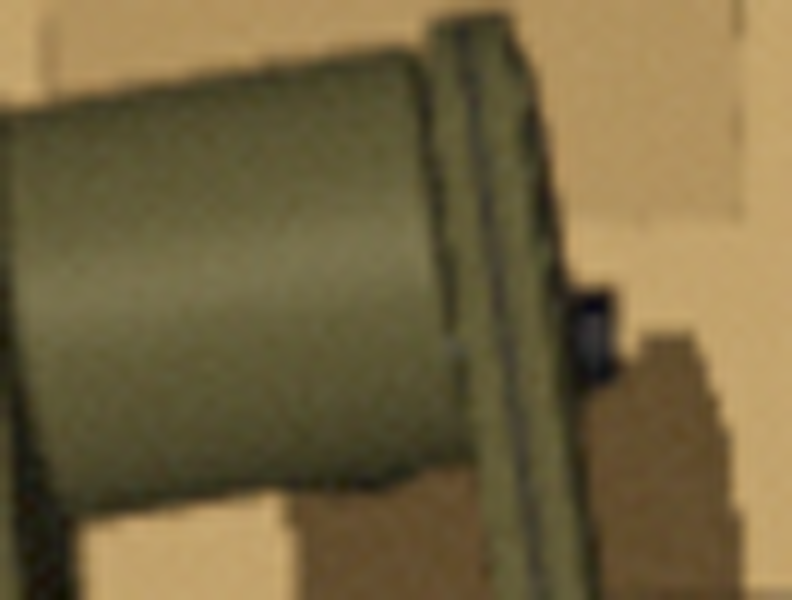

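Run:
```python
from h import *
np.set_printoptions(precision=4,suppress=True)
c=optics.capture("scene");u=proj(c,[.4748,.1247,.114])[0].round().astype(int);o=np.array([u[0]-33,u[1]-30])
px=lambda p:(np.array(p)+.5)/12-.5+o
f=c["frame"].astype(int);sl=f[o[1]+27:o[1]+35,o[0]+26:o[0]+42].sum(2);print(sl)
print("slot",atz(c,px((397,370)),.114))
print("tip",atz(c,px((383,311)),.128),"mid",atz(c,px((384,292)),.135))
b=f[o[1]+20:o[1]+29,o[0]+27:o[0]+37];print(b[...,0]-b[...,2])
```

```text
[[185 198 220 233 265 268 258 262 277 275 275 322 407 411 376 369]
 [190 215 243 279 280 283 286 283 290 291 277 317 393 427 382 363]
 [208 222 255 286 283 264 244 254 274 286 302 292 346 413 390 364]
 [216 232 272 293 280 212 177 177 205 268 289 288 319 417 411 377]
 [204 226 278 288 285 251 207 181 197 254 292 285 321 418 410 384]
 [204 221 253 285 289 289 280 266 266 275 288 272 320 407 389 372]
 [178 204 229 264 285 295 297 287 293 285 265 271 341 399 378 361]
 [172 200 215 232 249 265 272 272 267 249 233 274 369 390 380 378]]
slot [0.4748 0.1236 0.114 ]
tip [0.4694 0.1275 0.128 ] mid [0.4701 0.1274 0.135 ]
[[29 25 16 13  4  2  9 19 45 48]
 [38 36 32 31 27 18 20 36 50 39]
 [44 40 43 44 50 40 35 40 41 38]
 [39 38 41 52 52 50 50 39 40 38]
 [38 39 40 46 51 51 52 38 35 33]
 [38 33 30 34 41 48 46 29 21 21]
 [30 22 16 14 24 34 29 15  8 10]
 [18  7  7  9 12 17 18 11  8  7]
 [10  5  8 10 10 10 12 11 11  8]]
```

Scene crop: slot centre at about (398,370), brass tip at about (390,318), directly above it to within about 1.5 mm. In the top view the arm hides the lock. I'll go closer and compare again.

```bash
python3 -m creep '[[[0.3,-0.8,5],[0,0,0],-1],[[0,0,5],[0,0,0],-1],[[0,0,0],[0,0,0],-1],[[0,0,0],[0,0,0],-1]]'
python3 - <<'E'
from h import *
togo(.4748,.1240,.334,92.4)
n=12;fs=[]
for i in range(n): c=optics.capture("scene");fs.append(c["frame"].astype(float))
f=np.mean(fs,0);togo(.4748,.1240,.334,92.4)
np.save("avg.npy",f);u=proj(c,[.4748,.1237,.114])[0].round().astype(int);o=u-[16,18];print(o)
im=np.clip(f[o[1]:o[1]+28,o[0]:o[0]+34]*2.0,0,255).astype(np.uint8)
im=cv2.resize(im,None,fx=22,fy=22,interpolation=cv2.INTER_CUBIC)
# overlay: expected slot outline & blade tip outline for the current pose
save(im,"close.png")
s=readout.read_state();p=np.array(s["eef_pos"])
print("tipproj",(proj(c,p-[0,0,.21])[0]-o+.5)*22,"slotproj",(proj(c,[.4748,.1240,.114])[0]-o+.5)*22)
J=[(proj(c,p-[0,0,.21]+d)[0]-proj(c,p-[0,0,.21])[0])*22 for d in np.eye(3)*.001];print("per mm",np.round(J,1))
E
```

```text
time_s: 8.92
eef_pos: [0.475, 0.1241, 0.3283]
tcp_rot: [-0.021, 1.0, -0.0, -0.0]
force: [0.2, 0.4, 0.1]
opening: 0.0134
t 8.9167 pos [0.475  0.1241 0.3283] psi 92.35 tilt [-0.0009 -0.0001] F [0.17 0.38 0.08] M [0.007 0.041 0.008] open 13.37 j6 -1.44
shift now [ 0.2 -0.1 -5.7] turn -0.05
t 9.5167 pos [0.4753 0.1242 0.3288] psi 92.36 tilt [0.0001 0.    ] F [-0.47 -0.03  1.16] M [ 0.023 -0.005  0.015] open 13.07 j6 -1.44
shift now [ 0.5 -0.1 -5.2] turn -0.04
[243 150]
tipproj [359.05004612 389.13402236] slotproj [356.67530299 413.13692356]
per mm [[ 6.7  2.8]
 [ 3.9 -5.2]
 [-0.3 -5.2]]
```

View pics/close.png

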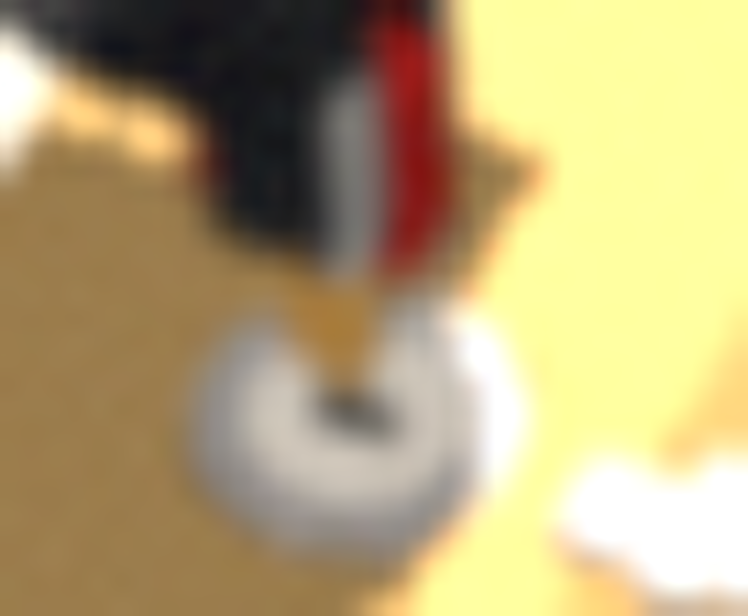

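The brass tip is at crop (345,390) and the slot centre at (353,417). That means the key needs about +1 mm in world x (tool −x). Entering the slot gently.

```bash
python3 -m creep '[[[-1,0,1],[0,0,0],-1],[[0,0,2],[0,0,0],-1],[[0,0,2],[0,0,0],-1],[[0,0,2],[0,0,0],-1],[[0,0,2],[0,0,0],-1],[[0,0,0],[0,0,0],-1]]'
python3 -c "
from h import *
togo(.4758,.1240,.3188,92.4)"
```

```text
time_s: 10.02
eef_pos: [0.4764, 0.1242, 0.3193]
tcp_rot: [-0.021, 1.0, -0.0, -0.0]
force: [0.6, 0.8, -1.0]
opening: 0.0135
t 10.0167 pos [0.4764 0.1242 0.3193] psi 92.36 tilt [-0.0001 -0.0001] F [ 0.57  0.84 -1.02] M [ 0.007 -0.074 -0.025] open 13.49 j6 -1.44
shift now [ 0.6 -0.2  0.5] turn -0.04
```

```bash
python3 -m creep '[[[0,0,1.5],[0,0,4],-1],[[0,0,0.8],[0,0,-4],-1],[[0,0,0.8],[0,0,-4],-1],[[0,0,0.8],[0,0,4],-1],[[0,0,0.8],[0,0,4],-1],[[0,0,0.8],[0,0,-4],-1],[[0,0,0.8],[0,0,-4],-1],[[0,0,0.8],[0,0,4],-1]]'
python3 -c "
from h import *
togo(.4758,.1240,.3118,92.4)"
```

```text
time_s: 10.68
eef_pos: [0.4769, 0.1242, 0.3129]
tcp_rot: [-0.022, 1.0, 0.0, 0.001]
force: [0.6, 0.1, -0.1]
opening: 0.0131
t 10.6833 pos [0.4769 0.1242 0.3129] psi 92.52 tilt [0.0018 0.0001] F [ 0.58  0.06 -0.14] M [-0.005 -0.219  0.042] open 13.06 j6 -1.45
shift now [ 1.1 -0.2  1.1] turn 0.12
```

```bash
python3 -m creep '[[[0,0,0.8],[0,0,4],-1],[[0,0,0.8],[0,0,-4],-1],[[0,0,0.8],[0,0,-4],-1],[[0,0,0.8],[0,0,4],-1],[[0,0,0.8],[0,0,4],-1],[[0,0,0.8],[0,0,-4],-1],[[0,0,0.8],[0,0,-4],-1],[[0,0,0.8],[0,0,4],-1]]'
python3 -c "
from h import *
togo(.4758,.1240,.3055,92.4)"
```

```text
time_s: 11.35
eef_pos: [0.4768, 0.1245, 0.3076]
tcp_rot: [-0.022, 1.0, 0.0, 0.001]
force: [-0.8, -2.8, 7.1]
opening: 0.0134
t 11.35 pos [0.4768 0.1245 0.3076] psi 92.51 tilt [0.0022 0.0009] F [-0.84 -2.84  7.07] M [-0.41   0.228 -0.044] open 13.41 j6 -1.45
shift now [ 1.  -0.4  2.1] turn 0.11
```

```bash
python3 -m creep '[[[0,0,0.3],[0,0,4],-1],[[0,0,0.3],[0,0,-4],-1],[[0,0,0.3],[0,0,-4],-1],[[0,0,0.3],[0,0,4],-1],[[0,0,0.3],[0,0,4],-1],[[0,0,0.3],[0,0,-4],-1],[[0,0,0.3],[0,0,-4],-1],[[0,0,0.3],[0,0,4],-1]]'
python3 -c "
from h import *
togo(.4758,.1240,.303,92.4)"
```

```text
time_s: 12.02
eef_pos: [0.4769, 0.1245, 0.3048]
tcp_rot: [-0.022, 1.0, 0.0, 0.001]
force: [-0.6, -0.3, 6.5]
opening: 0.013
t 12.0167 pos [0.4769 0.1245 0.3048] psi 92.51 tilt [0.0024 0.0009] F [-0.57 -0.34  6.51] M [-0.138  0.072 -0.05 ] open 13.01 j6 -1.45
shift now [ 1.1 -0.4  1.8] turn 0.11
```

```bash
python3 -m creep '[[[0,0,0.5],[0,0,4],-1],[[0,0,0.5],[0,0,-4],-1],[[0,0,0.5],[0,0,-4],-1],[[0,0,0.5],[0,0,4],-1],[[0,0,0.5],[0,0,4],-1],[[0,0,0.5],[0,0,-4],-1],[[0,0,0.5],[0,0,-4],-1],[[0,0,0.5],[0,0,4],-1]]'
python3 -c "
from h import *
togo(.4758,.1240,.299,92.4)"
```

```text
time_s: 12.68
eef_pos: [0.4772, 0.1241, 0.3013]
tcp_rot: [-0.022, 1.0, -0.0, 0.002]
force: [-0.3, -2.1, 13.1]
opening: 0.0131
t 12.6833 pos [0.4772 0.1241 0.3013] psi 92.54 tilt [ 0.0038 -0.0002] F [-0.27 -2.12 13.09] M [-0.553  0.129  0.044] open 13.07 j6 -1.45
shift now [ 1.4 -0.   2.2] turn 0.14
```

```bash
python3 -m creep '[[[0,0,0],[0,0,4],-1],[[0,0,0],[0,0,-4],-1],[[0,0,0],[0,0,-4],-1],[[0,0,0],[0,0,4],-1],[[0,0,0],[0,0,4],-1],[[0,0,0],[0,0,-4],-1],[[0,0,0],[0,0,-4],-1],[[0,0,0],[0,0,4],-1]]'
python3 -c "
from h import *
togo(.4758,.1240,.299,92.4)"
```

```text
time_s: 13.35
eef_pos: [0.4773, 0.1245, 0.3011]
tcp_rot: [-0.022, 1.0, 0.0, 0.002]
force: [0.6, 0.7, 6.9]
opening: 0.0132
t 13.35 pos [0.4773 0.1245 0.3011] psi 92.52 tilt [0.0037 0.0008] F [0.61 0.69 6.92] M [-0.007 -0.074  0.048] open 13.24 j6 -1.45
shift now [ 1.5 -0.4  2.1] turn 0.12
```

```bash
python3 -m creep '[[[0,0,0.4],[0,0,4],-1],[[0,0,0.4],[0,0,-4],-1],[[0,0,0.4],[0,0,-4],-1],[[0,0,0.4],[0,0,4],-1],[[0,0,0.4],[0,0,4],-1],[[0,0,0.4],[0,0,-4],-1],[[0,0,0.4],[0,0,-4],-1],[[0,0,0.4],[0,0,4],-1]]'
python3 -c "
from h import *
togo(.4758,.1240,.294,92.4)"
python3 -m creep '[[[0,0,0.3],[0,0,4],-1],[[0,0,0.3],[0,0,-4],-1],[[0,0,0.3],[0,0,-4],-1],[[0,0,0.3],[0,0,4],-1],[[0,0,0],[0,0,4],-1],[[0,0,0],[0,0,-4],-1],[[0,0,0],[0,0,-4],-1],[[0,0,0],[0,0,4],-1]]'
python3 -c "
from h import *
togo(.4758,.1240,.294,92.4)"
```

```text
time_s: 14.02
eef_pos: [0.4773, 0.1244, 0.2972]
tcp_rot: [-0.022, 1.0, 0.0, 0.002]
force: [0.7, 2.0, 0.8]
opening: 0.0131
t 14.0167 pos [0.4773 0.1244 0.2972] psi 92.52 tilt [0.0031 0.0006] F [0.69 2.03 0.81] M [ 0.351 -0.287  0.009] open 13.08 j6 -1.45
shift now [ 1.5 -0.3  3.2] turn 0.12
time_s: 14.68
eef_pos: [0.4773, 0.1241, 0.2957]
tcp_rot: [-0.022, 1.0, -0.0, 0.001]
force: [2.3, -1.8, -0.5]
opening: 0.0132
t 14.6833 pos [0.4773 0.1241 0.2957] psi 92.55 tilt [ 0.0028 -0.0004] F [ 2.33 -1.8  -0.46] M [-0.387 -0.503  0.079] open 13.17 j6 -1.45
shift now [ 1.5 -0.   1.7] turn 0.15
```

The pins are passed and the force is near zero. Seating the shoulder until contact.

```bash
python3 -m creep '[[[0,0,0.4],[0,0,0],-1],[[0,0,0.4],[0,0,0],-1],[[0,0,0.4],[0,0,0],-1],[[0,0,0.4],[0,0,0],-1],[[0,0,0],[0,0,0],-1],[[0,0,0],[0,0,0],-1]]'
python3 -c "
from h import *
togo(.4758,.1240,.294,92.4)"
python3 -m creep '[[[0,0,0.4],[0,0,0],-1],[[0,0,0.4],[0,0,0],-1],[[0,0,0],[0,0,0],-1],[[0,0,0],[0,0,0],-1]]'
python3 -c "
from h import *
togo(.4758,.1240,.294,92.4)"
```

```text
time_s: 15.18
eef_pos: [0.4771, 0.1245, 0.294]
tcp_rot: [-0.021, 1.0, 0.0, 0.001]
force: [5.5, 2.0, -1.7]
opening: 0.0134
t 15.1833 pos [0.4771 0.1245 0.294 ] psi 92.37 tilt [0.0024 0.0009] F [ 5.47  2.   -1.67] M [ 0.193 -1.318  0.014] open 13.4 j6 -1.44
shift now [ 1.3 -0.4 -0. ] turn -0.03
time_s: 15.52
eef_pos: [0.4772, 0.1245, 0.294]
tcp_rot: [-0.021, 1.0, 0.0, 0.001]
force: [3.5, 0.0, 6.1]
opening: 0.0132
t 15.5167 pos [0.4772 0.1245 0.294 ] psi 92.38 tilt [0.003  0.0006] F [3.48 0.04 6.1 ] M [ 0.078 -0.792  0.068] open 13.25 j6 -1.44
shift now [ 1.4 -0.4  0. ] turn -0.02
```

```bash
python3 -m creep '[[[-0.4,0,0.5],[0,0,0],-1],[[0,0,0.4],[0,0,0],-1],[[0,0,0],[0,0,0],-1],[[0,0,0],[0,0,0],-1]]' 70
python3 - <<'E'
from h import *
togo(.4758,.1240,.294,92.4)
fs=[]
for i in range(6): c=optics.capture("scene");fs.append(c["frame"].astype(float))
f=np.mean(fs,0);u=proj(c,[.4748,.1237,.114])[0].round().astype(int);o=u-[16,18]
save(cv2.resize(np.clip(f[o[1]:o[1]+28,o[0]:o[0]+40]*2.0,0,255).astype(np.uint8),None,fx=20,fy=20,interpolation=cv2.INTER_CUBIC),"home.png")
E
```

```text
time_s: 15.85
eef_pos: [0.4773, 0.1244, 0.2938]
tcp_rot: [-0.021, 1.0, 0.0, 0.001]
force: [1.6, -0.3, 12.1]
opening: 0.013
t 15.85 pos [0.4773 0.1244 0.2938] psi 92.38 tilt [0.0027 0.0006] F [ 1.58 -0.33 12.05] M [-0.048 -0.312  0.052] open 13.01 j6 -1.44
shift now [ 1.5 -0.4 -0.2] turn -0.02
```

View pics/home.png

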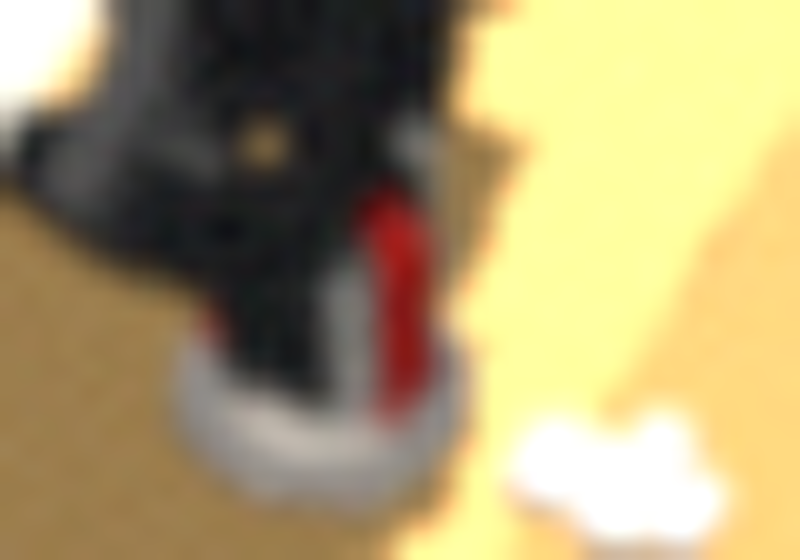

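The head sits on the collar (red at crop (400,300), touching the lock face). Height stayed at 0.294 while the push rose from 6 to 12 N, so the key is home. Turning clockwise (+z of the tool).

```bash
python3 -m creep '[[[0,-0.07,0],[0,0,5],-1],[[0,-0.07,0],[0,0,5],-1],[[0,-0.07,0],[0,0,5],-1],[[0,-0.07,0],[0,0,5],-1],[[0,-0.07,0],[0,0,5],-1],[[0,-0.07,0],[0,0,5],-1],[[0,0,0],[0,0,0],-1]]'
python3 -c "
from h import *
togo(.4773,.1244,.294,2.4)"
```

```text
time_s: 16.73
eef_pos: [0.4771, 0.1236, 0.2939]
tcp_rot: [0.24, 0.971, -0.0, 0.001]
force: [1.4, -1.9, 13.3]
opening: 0.013
t 16.7333 pos [0.4771 0.1236 0.2939] psi 62.2 tilt [ 0.0025 -0.0006] F [ 1.44 -1.92 13.27] M [-0.404 -0.245  0.045] open 13.01 j6 -0.92
shift now [ 0.2  0.8 -0.1] turn 59.8
```

```bash
python3 -m creep '[[[0,-0.12,0],[0,0,5],-1],[[0,-0.12,0],[0,0,5],-1],[[0,-0.12,0],[0,0,5],-1],[[0,-0.12,0],[0,0,5],-1],[[0,-0.12,0],[0,0,5],-1],[[0,-0.12,0],[0,0,5],-1],[[0,0,0],[0,0,0],-1]]'
python3 -c "
from h import *
togo(.4773,.1244,.294,2.4)"
python3 -m creep '[[[0,-0.12,0],[0,0,5],-1],[[0,-0.12,0],[0,0,5],-1],[[0,-0.12,0],[0,0,5],-1],[[0,-0.12,0],[0,0,5],-1],[[0,-0.12,0],[0,0,5],-1],[[0,-0.12,0],[0,0,5],-1],[[0,0,0],[0,0,0],-1]]'
python3 -c "
from h import *
togo(.4773,.1244,.294,2.4)"
```

```text
time_s: 17.32
eef_pos: [0.4762, 0.1227, 0.2938]
tcp_rot: [0.483, 0.876, -0.0, 0.001]
force: [0.4, -4.2, 14.7]
opening: 0.013
t 17.3167 pos [0.4762 0.1227 0.2938] psi 32.21 tilt [ 0.0014 -0.0015] F [ 0.42 -4.15 14.68] M [-0.628 -0.06   0.101] open 12.97 j6 -0.39
shift now [ 0.9  1.8 -0.2] turn 29.81
time_s: 17.9
eef_pos: [0.4752, 0.1225, 0.2938]
tcp_rot: [0.693, 0.721, -0.0, 0.001]
force: [0.5, -2.5, 14.8]
opening: 0.0129
t 17.9 pos [0.4752 0.1225 0.2938] psi 2.21 tilt [ 0.0005 -0.0014] F [ 0.5  -2.48 14.81] M [-0.574  0.079  0.124] open 12.88 j6 0.13
shift now [ 1.8  2.1 -0.2] turn -0.19
```

```bash
python3 -m creep '[[[0,0,0],[0,0,2.5],-1],[[0,0,0],[0,0,2.5],-1],[[0,0,0],[0,0,0],-1],[[0,0,0],[0,0,0],-1]]'
python3 -c "
from h import *
togo(.4773,.1244,.294,2.4)"
python3 -m creep '[[[0,0,0],[0,0,2],-1],[[0,0,0],[0,0,0],-1],[[0,0,0],[0,0,0],-1]]'
python3 -c "
from h import *
togo(.4773,.1244,.294,2.4)"
python3 -m creep '[[[0,0,0],[0,0,1.5],-1],[[0,0,0],[0,0,0],-1],[[0,0,0],[0,0,0],-1]]'
python3 -c "
from h import *
import time
togo(.4773,.1244,.294,2.4)
M=[]
for i in range(4): c=optics.capture('scene');M.append(readout.read_state()['ft_torque'][2])
print(M)"
```

```text
time_s: 18.23
eef_pos: [0.4751, 0.1225, 0.2938]
tcp_rot: [0.723, 0.691, -0.0, 0.001]
force: [-0.4, -2.4, 16.2]
opening: 0.0131
t 18.2333 pos [0.4751 0.1225 0.2938] psi -2.59 tilt [ 0.0002 -0.0014] F [-0.36 -2.45 16.25] M [-0.526  0.144  0.09 ] open 13.11 j6 0.21
shift now [ 2.   2.1 -0.2] turn -4.99
time_s: 18.48
eef_pos: [0.4752, 0.1225, 0.2938]
tcp_rot: [0.735, 0.678, -0.0, 0.001]
force: [-0.9, -3.2, 16.8]
opening: 0.0131
t 18.4833 pos [0.4752 0.1225 0.2938] psi -4.58 tilt [ 0.0005 -0.0013] F [-0.91 -3.18 16.82] M [-0.567  0.052  0.15 ] open 13.14 j6 0.25
shift now [ 2.   2.  -0.2] turn -6.98
time_s: 18.73
eef_pos: [0.4752, 0.1225, 0.2938]
tcp_rot: [0.744, 0.669, -0.0, 0.001]
force: [-1.1, -2.8, 15.1]
opening: 0.0131
t 18.7333 pos [0.4752 0.1225 0.2938] psi -6.09 tilt [ 0.0005 -0.0013] F [-1.13 -2.85 15.11] M [-0.553  0.078  0.211] open 13.09 j6 0.27
shift now [ 2.1  1.9 -0.2] turn -8.49
[np.float64(0.1537712222318514), np.float64(0.10382673631389094), np.float64(0.1574727099299046), np.float64(0.1553058270620719)]
```

```bash
python3 -m creep '[[[0,0,0],[0,0,1],-1],[[0,0,0],[0,0,0],-1],[[0,0,0],[0,0,0],-1]]'
python3 - <<'E'
from h import *
fs=[];M=[]
for i in range(8): c=optics.capture("scene");fs.append(c["frame"].astype(float));M.append(readout.read_state()["ft_torque"][2])
togo(.4773,.1244,.294,2.4);print(np.mean(M),np.std(M))
f=np.mean(fs,0);u=proj(c,[.4748,.1237,.114])[0].round().astype(int);o=u-[16,18]
save(cv2.resize(np.clip(f[o[1]:o[1]+28,o[0]:o[0]+40]*1.3,0,255).astype(np.uint8),None,fx=20,fy=20,interpolation=cv2.INTER_CUBIC),"turned.png")
E
```

```text
time_s: 19.18
eef_pos: [0.4751, 0.1225, 0.2938]
tcp_rot: [0.749, 0.662, -0.0, 0.001]
force: [0.4, -3.0, 16.2]
opening: 0.013
t 19.5833 pos [0.4751 0.1226 0.2938] psi -7.08 tilt [ 0.0003 -0.0013] F [-0.8  -2.64 16.49] M [-0.583  0.073  0.094] open 13.29 j6 0.29
shift now [ 2.1  1.9 -0.2] turn -9.48
0.14260320665447818 0.02895937205152753
```

View pics/turned.png

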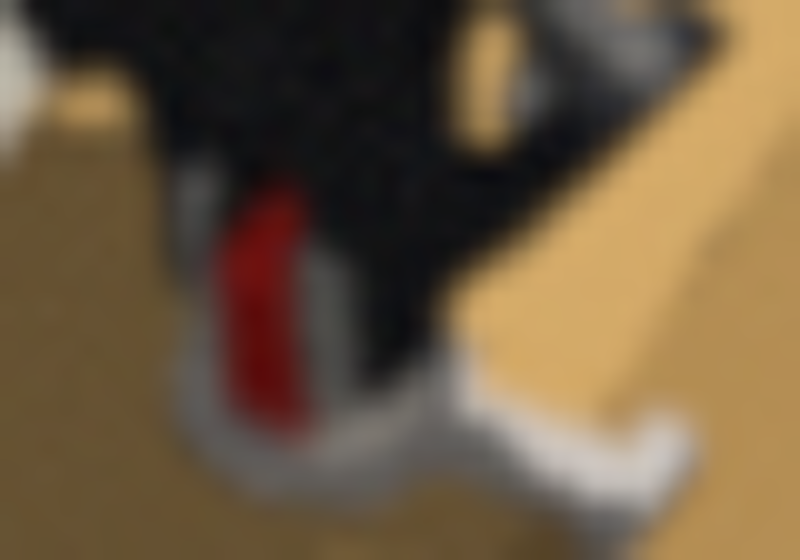

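The key head now faces across, with its narrow edge at crop (265,320), and the bolt has been drawn back against the lock. I'll add a small margin for the play, then check the torque.

```bash
python3 -m creep '[[[0,0,0],[0,0,1],-1],[[0,0,0],[0,0,0.7],-1],[[0,0,0],[0,0,0],-1],[[0,0,0],[0,0,0],-1],[[0,0,0],[0,0,0],-1],[[0,0,0],[0,0,0],-1]]'
python3 - <<'E'
from h import *
M=[]
for i in range(10): c=optics.capture("scene");M.append(readout.read_state()["ft_torque"][2])
togo(.4773,.1244,.294,2.4);print(np.mean(M),np.std(M))
for n in("blue_key","black_key","stamp"): r=finder.spot_point(c,n);print(n,[np.round(q["uv"],1) for q in r[:1]])
E
```

```text
time_s: 20.08
eef_pos: [0.4751, 0.1226, 0.2938]
tcp_rot: [0.759, 0.651, -0.0, 0.001]
force: [-0.6, -2.3, 15.6]
opening: 0.013
t 20.5833 pos [0.4751 0.1226 0.2938] psi -8.76 tilt [ 0.0003 -0.0013] F [ 0.64 -2.64 16.5 ] M [-0.47   0.132  0.225] open 12.82 j6 0.32
shift now [ 2.1  1.9 -0.2] turn -11.16
0.24432178771212992 0.03142577204057277
blue_key [array([197.8, 258.2])]
black_key [array([190.5, 277.8])]
stamp [array([286.1, 264.8])]
```

The torque rose from 0.14 to 0.24 N m in the last 1.7°, so the plug is at its stop, just past a quarter turn. Handing in while holding.

```bash
python3 -c "
from h import *
print(bot.finish_job())"
```

```text
the job is handed in; nothing more can be done
None
```

I took the red key out of the rack, seated it in the lock with ±4° rocking, and only then turned it clockwise. The job was handed in at about 20.6 s, still gripping the key at 70 N and holding it turned.

- **Inserting:** the highest reading between moves was about 13 N, at the second pin. I stopped descending there and rocked in place until it eased to about 7 N.
- **Home:** the tool stopped at z = 0.294 m, the height predicted for the shoulder on the lock face. It stayed there while the push rose from 6 to 12 N, and the picture shows the head on the face.
- **Turned:** the hand turned about 101°. Resisting torque went from 0.14 to 0.24 N m over the last 1.7°, which I read as the plug reaching its stop just past a quarter turn. The plug angle itself was not measured directly. In the picture the head has turned across and the bolt looks drawn back towards the lock.
- **Other things:** the blue key, black key and stamp were found at the end. The two keys were within about 1 pixel of where they started. I did not re-check the tape roll, pen cup, parcel or dispenser, but the arm never went near them.

One disagreement: the camera and the arm differed by about 1 mm on where the key was in x. I corrected this before inserting, and a sideways force of about 3 N remained at the end.

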